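# Set out the tap-repair spares on the turntable caddy

### The arm

A 7-joint arm with a two-finger parallel gripper is mounted at the origin on the work surface. World frame = base frame: x ahead of the robot, y to its left, z up, the work surface at z = 0. Lengths are in mm, angles in rad, forces in N, time in s.
With the tool pointing down it reaches from about 400 to 875 mm from the base axis. Payload 4.4 kg.
Tool frame: the origin (TCP) lies midway between the tips of the shut fingers; the grasp point (between the pads) lies 19 mm behind it; z points along the fingers, y is the line along which they close (so a half turn about z gives the same grasp; the last joint's range is limited). The gripper opens to 85 mm and grips with 20 to 120 N. Pads are 22 mm wide; open, the fingers measure 114 mm over their backs; the gripper's body (76 mm by 85 mm) begins 54 mm behind the grasp point. The pads swing forward as they close: fully open they stand 13 mm farther back than shut.
Start: joints at [-1.18, 0.628, 0.038, 1.517, -0.027, 0.996, -0.02], TCP at [286.681, 583.38, 231.313] pointing down, gripper open.
Joint ranges: [-3.06, 3.06], [-0.37, 2.12], [-1.25, 1.32], [0.18, 2.47], [-1.1, 4.24], [0.23, 1.98], [-2.94, 2.94]. Speed limits (rad/s): [2.57, 2.57, 3.14, 3.14, 3.14, 3.14, 3.14].

### API

Orientations are given as [roll, pitch, yaw] about the fixed x, y, z axes, in that order (R = Rz(yaw) Ry(pitch) Rx(roll)).
In Python, from cell import read_state, get_image, finish_job gives the robot as it stands.
- The arm moves only by the tool send_rows, never from a script. Its argument "series" is a list of rows, each an object of numbers: "ax", "ay", "az": the turn, a rotation vector about the tool's x, y, z in rad; "dx", "dy", "dz": the shift along the tool's x, y, z in cm; "hand": the closure, from 0 (fully open) to 1 (shut). In form: [{"ax": .., "ay": .., "az": .., "dx": .., "dy": .., "dz": .., "hand": ..}, ...]. A call has 1 to 10 rows; each row is the pose to reach, as a shift and turn from the pose commanded when the call began, along the tool's axes at that moment; what a row does not reach only later rows make up. A row lasts 1/10 s, in which the tool goes at most 50 mm and 8.59 degrees, less where a joint would pass 70% of its speed; a pose out of reach is approached as far as the arm can. A call with a gripper value outside its range is refused whole. The fingers move at their own pace and stop on an object; the grip force is fixed at half the most. Time passes only in rows, so rows that repeat a pose let the fingers close. It gives the time, the measured TCP pose, the force, the opening and the grip force at its end, in the units of the state.
- read_state(): the state, without advancing time (a new reading comes with each control period).
- get_image(name): name is "scene" or "top"; returns a dict with "pixels" (400x640x3 uint8, red, green, blue), "mtx" (3x3 intrinsics, pixels), "R" (3x3) and "t" (3): a world point X has camera coordinates R X + t. Camera axes: x right, y down, z forward; pixel columns grow to the right and rows downward; lengths in mm; the calibration is good to about 2 mm. A picture is of the moment at which its call begins. There is no depth.
- finish_job(): hands the job in; it is judged then, once.
The state is a dict: "clock": time; "qpos": joint angles; "qd": joint speeds; "tau": joint torques, N m; "eef_pos": TCP position; "tool_rot": TCP orientation; "force": force on the tool from outside, world axes, zero at the start; "torque": the same for the moment, N m; "width": finger opening in mm; "gripper_force": force on a finger pad.
Only numpy, scipy, OpenCV 4.12 (cv2) and the standard library are available. Lean on these libraries where they do the work, as an engineer would, in place of code of your own. Each camera call takes 0.05 s, during which the arm holds its last target. There are 200 camera calls.

### The job

Set out the tap spares on the round caddy, where left, right, front and behind are as seen with its yellow grip tab towards you: lay the white seal ring flat on the green pad midway between the two tubs and seat the grey strainer upright on top of it, stand the steel pipe clamp flat on the green pad directly in front of the blue-lidded tub (which may be the left or the right one), and lay the chrome tap spout behind the ring, left to right along the long green pad. Centre each thing on its pad. Leave the black ring, the brass coupling and the screwdriver where they lie.

Things in the scene. Friction and masses are not known exactly. Their poses are not given: they have to be found in the camera images.
- caddy: White round caddy, 320 mm across, fixed. Origin on its axis at worktop level; -x points to its front (yellow grip tab), +y is left. Flat tray floor 22 mm up, 310 across inside a rim 28 mm high. Flush green pads (x, y in mm): ring pad, 62 across, (0, 0); clamp pads, 54 across, (-75, 80) and (-75, -80), one before each tub; spout pad, 36 by 130 long in y, (90, 0). Tubs stand at (0, 80) and (0, -80).
- tub_blue: Small grey tub with a blue lid, 40 mm across, 36 mm high, fixed on the caddy at its left or right tub place (varies). Origin at the centre of its underside, on the tray floor; axes parallel to the caddy's. The clamp's pad is centred 75 mm in front of it.
- tub_red: Like the blue-lidded tub but with a red lid, at the caddy's other tub place, fixed. The pad in front of it stays empty.
- seal_ring_mid (a point): White plastic flush valve seal ring lying flat on the worktop, outside 58 mm, hole 42 mm, 20 mm thick. Point at the centre of the hole, half-way up (10 mm above its underside); z is the ring's axis.
- strainer_mid (a point): Grey sink strainer standing upright, 46 mm high: basket 30 mm across from 0 to 14 mm up, flange 56 across from 14 to 18, grip knob 18 across from 18 to 46. Point on its axis, 23 mm above the bottom; z up. Seated, the basket hangs in the ring's hole and the flange rests on the ring's top, so its bottom is 6 mm above the ring's underside.
- clamp_mid (a point): Steel pipe clamp standing flat with its bore vertical: band 40 mm across outside, 34 inside, 22 high; two bolt lugs, 16 mm over both, stick out at its own +y to 35 mm from the centre, with a bolt 22 long along x. Point at the band's centre, 11 mm above the underside. Hold it across the band along its own x. It may finally be turned any way about the vertical.
- spout_mid (a point): Chrome tap spout lying flat, a bar 22 mm thick, straight along its own x from -66 mm (brass stub to -74) to +30, then bending to +y, outlet end at about (56, 39) mm. Point on the straight part near the centre of mass, 11 mm above the underside; hold it there across its own y. This point belongs over the middle of the spout pad; either end may be at the left.
- black_ring_mid (a point): Black rubber ring of the same size as the white one. Bystander, leave alone. Point at its centre, 10 mm above the underside.
- coupling_mid (a point): Brass pipe coupling standing upright, 38 mm across, 32 mm high, loose. Bystander, leave alone. Point at its centre, 16 mm above the underside.
- screwdriver: Orange-handled screwdriver lying on the worktop to the left of the caddy, about 190 mm long along its own x with the handle to -x. Bystander, leave alone. Origin at its underside.
Not all that is in view belongs to the job. What is shaped like the part that bears seal_ring_mid but pink or purple is not meant. What is shaped like the part that bears clamp_mid but red is not meant.

How it is judged (in metres and radians):
At the end, for the whole second after the job is handed in: In the caddy's axes: ring flat, within 12 mm (x and y) of its centre; strainer seated upright on it within 10 mm; clamp flat, within 15 mm of the point 75 mm in front of the blue tub; spout on the tray within 15 mm of its pad's middle and 15 degrees of left-right; all released, at rest (x of seal_ring_mid in the frame of caddy between -0.012 and 0.012 m and y of seal_ring_mid in the frame of caddy between -0.012 and 0.012 m and z of seal_ring_mid in the frame of caddy between 0.026 and 0.038 m and angle between each of seal_ring_mid, strainer_mid's own z axis and vertical below 0.12 rad and horizontal distance between strainer_mid and seal_ring_mid below 0.01 m and z of strainer_mid in the frame of caddy between 0.045 and 0.056 m and x of clamp_mid in the frame of tub_blue between -0.09 and -0.06 m and y of clamp_mid in the frame of tub_blue between -0.015 and 0.015 m and z of clamp_mid in the frame of caddy between 0.027 and 0.039 m and angle between clamp_mid's own z axis and vertical below 0.15 rad and x of spout_mid in the frame of caddy between 0.075 and 0.105 m and y of spout_mid in the frame of caddy between -0.015 and 0.015 m and z of spout_mid in the frame of caddy between 0.027 and 0.039 m and angle between the x axis of spout_mid and the y axis of caddy, either way round below 0.26 rad and linear speed of each of seal_ring, strainer, clamp, spout below 0.02 m/s); the robot touches nothing.
It fails at once if the black ring is moved by more than 20 mm (distance of black_ring_mid from where it was at the start of the episode above 0.02 m).
It fails at once if the brass coupling is moved by more than 20 mm (distance of coupling_mid from where it was at the start of the episode above 0.02 m).
It fails at once if the screwdriver is moved by more than 20 mm (distance of screwdriver from where it was at the start of the episode above 0.02 m).
It also fails if it takes over 93 s, if anything falls off the work surface, if the arm or the gripper's body presses on something with over 40 N, if the wrist force passes 120 N, or if a joint passes its speed limit or range.

## Working session

There is one attempt and no reset: what is moved stays moved. The work goes in short steps, Python scripts to look and compute and a tool call to move; the robot and the scene stay as the last step left them, time stands still between calls to the robot, and variables do not carry over. Pictures are saved under pics/ and viewed, at most 14 in all, crops included, and the job is handed in when it is done.

Besides the shell and the picture viewer there is one more tool, called after "Emit:" by a JSON object that holds its "api" and its "payload", one argument or row to a line. send_rows: Moves the arm, as the interface text tells. Its arguments: {"type":"object","properties":{"series":{"type":"array","items":{"type":"object","properties":{"ax":{"type":"number"},"ay":{"type":"number"},"az":{"type":"number"},"dx":{"type":"number"},"dy":{"type":"number"},"dz":{"type":"number"},"hand":{"type":"number"}}}}},"required":["series"]}

```bash
ls; mkdir -p pics
python3 - <<'E'
from cell import *
import cv2
s=read_state();print({k:s[k] for k in('clock','eef_pos','tool_rot','width')})
for n in('scene','top'):
    d=get_image(n);cv2.imwrite(f'pics/{n}0.png',d['pixels'][:,:,::-1]);print(n,d['mtx'],d['R'],d['t'])
E
```

```text
pics
{'clock': 0.0, 'eef_pos': array([286.37562588, 582.81562278, 230.38705353]), 'tool_rot': array([-3.13969212e+00,  9.14294686e-07,  2.68482661e+00]), 'width': 85.39948303215903}
scene [[395.5392637    0.         313.12684267]
 [  0.         395.5392637  202.16445574]
 [  0.           0.           1.        ]] [[ 0.58790914  0.80891219  0.00489011]
 [ 0.64267642 -0.46340243 -0.61010261]
 [-0.49125335  0.36182766 -0.79230732]] [-307.128568   -258.41014668 1444.32341936]
top [[369.0789785    0.         323.3258645 ]
 [  0.         369.0789785  202.43696048]
 [  0.           0.           1.        ]] [[-0.03591814 -0.99935343 -0.00161521]
 [-0.97509009  0.03539998 -0.21896609]
 [ 0.21888169 -0.00628988 -0.97573113]] [  50.58416093  489.04198206 1049.09806652]
```

View pics/top0.png

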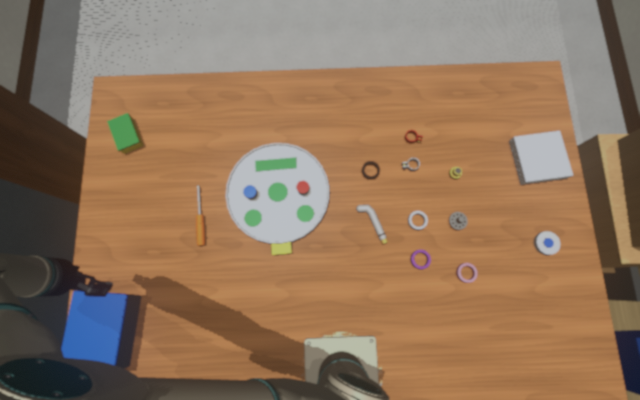

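View pics/scene0.png

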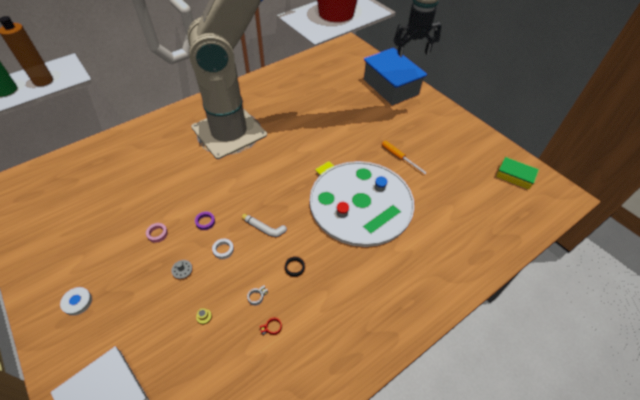

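Top view: the white ring is at (418,220); lookalikes are purple (420,259), pink (467,272) and black (371,170). The steel clamp is at (412,164), with the red one at (413,136). The spout is at (373,222) and the strainer at (458,221), with the brass coupling at (456,172). The caddy is at (278,192), blue tub on its left at (250,192), yellow tab towards the robot.

```bash
cat > h.py <<'E'
from cell import *
import cv2,numpy as np
from scipy.spatial.transform import Rotation as Ro
def ray(d,uv,z):
    r=d['R'].T@np.linalg.inv(d['mtx'])@np.array([uv[0],uv[1],1.]);c=-d['R'].T@d['t']
    return (c+r*(z-c[2])/r[2])
def proj(d,X):
    p=d['mtx']@(d['R']@np.array(X,float)+d['t']);return p[:2]/p[2]
def blobs(m,amin=15):
    n,l,st,c=cv2.connectedComponentsWithStats(m.astype(np.uint8),connectivity=8)
    return [(c[i],st[i],l==i) for i in range(1,n) if st[i,4]>=amin]
def hsv(d): return cv2.cvtColor(d['pixels'],cv2.COLOR_RGB2HSV)
def to_tool(target,yaw=None):
    "shift in tool axes (cm) from the present pose to a world point"
    s=read_state();R=Ro.from_euler('xyz',s['tool_rot'])
    return R.inv().apply(np.array(target)-s['eef_pos'])/10
E
python3 - <<'E'
from h import *
for n in('top','scene'):
    d=get_image(n);h=hsv(d);H,S,V=[h[...,i].astype(int) for i in range(3)]
    g=(H>40)&(H<90)&(S>80)&(V>60)
    for c,st,_ in blobs(g): print(n,'green',c.round(1),st[4],ray(d,c,22).round(1)[:2])
    y=(H>25)&(H<34)&(S>120)
    for c,st,_ in blobs(y): print(n,'yel',c.round(1),st[4],ray(d,c,22).round(1)[:2])
    w=(S<70)&(V>80)|(V<45)
    for c,st,l in blobs(w):
        if 8<st[2]<60 and 8<st[3]<60: print(n,'w',c.round(1),st,ray(d,c,10).round(1)[:2])
    if n=='top': cv2.imwrite('pics/crop1.png',cv2.resize(d['pixels'][115:285,340:490,::-1],None,fx=3.5,fy=3.5,interpolation=cv2.INTER_CUBIC))
E
```

```text
top green [123.1 131.5] 723 [755.3 668.7]
top green [275.5 164. ] 335 [627.3 179. ]
top green [277.3 191.6] 236 [537.3 174.1]
top green [304.9 213. ] 179 [466.7  90.2]
top green [252.7 217.6] 176 [458.2 249.7]
top green [  7.6 306.8] 29 [221.  958.6]
top w [410.3 163.4] [403 158  17  12  87] [ 618. -249.]
top w [  5.2 191.4] [  0 180  15  21 108] [ 572.2 1028.8]
top w [372.6 219.3] [357 205  29  35 318] [ 441.9 -117.2]
top w [417.6 219.7] [408 210  20  20 202] [ 435.6 -255.5]
top w [457.9 220.4] [449 212  18  18 248] [ 428.9 -379. ]
top w [  7.2 227.4] [  2 222  12  11  44] [ 457.3 1005.4]
top w [547.3 242.7] [535 231  26  24 434] [ 350.8 -642.1]
top w [ 11.6 245.4] [  0 234  26  20 204] [401.3 983.6]
top w [ 62.9 277.2] [ 40 257  44  40 853] [300.3 816.5]
top w [466.7 272.5] [457 263  20  20 170] [ 271.  -387.2]
top w [ 39.5 289. ] [ 30 281  17  15  26] [268.6 881.8]
top w [ 97.7 290.8] [ 91 286  11   9  32] [257.1 708.9]
top w [ 20.7 307.6] [  2 303  35  17  88] [217.2 929.8]
top w [350.4 390.4] [328 375  56  25 639] [-40.  -23.6]
top w [356.7 382.9] [345 377  26  13  60] [-21.3 -4
[... 481 characters left out ...]
3  44.9] [244  15  17  56 559] [-431.5  355.3]
scene w [211.6  57.5] [197  45  30  26 573] [-448.   161.2]
scene w [218.6  94.1] [206  74  27  40 692] [-203.6   66.8]
scene w [381.8  87.4] [375  78  14  17  77] [139.5 619.8]
scene w [414.6 165. ] [404 157  22  17  56] [521.8 423.3]
scene w [633.1 203.4] [622 188  18  30 303] [1039.2  862.1]
scene w [265.4 226.7] [245 215  42  22 331] [ 441.2 -116.7]
scene w [156. 231.] [146 224  20  15  87] [ 265.5 -386.1]
scene w [222.3 248.1] [212 238  22  21 246] [ 431.8 -255.4]
scene w [181.5 269. ] [172 260  20  19 268] [ 425.5 -378.2]
scene w [ 75.4 300.8] [ 60 287  31  28 568] [ 349.6 -641.7]
scene w [256.8 294.6] [247 286  20  19 161] [ 612.1 -249.3]
```

View pics/crop1.png

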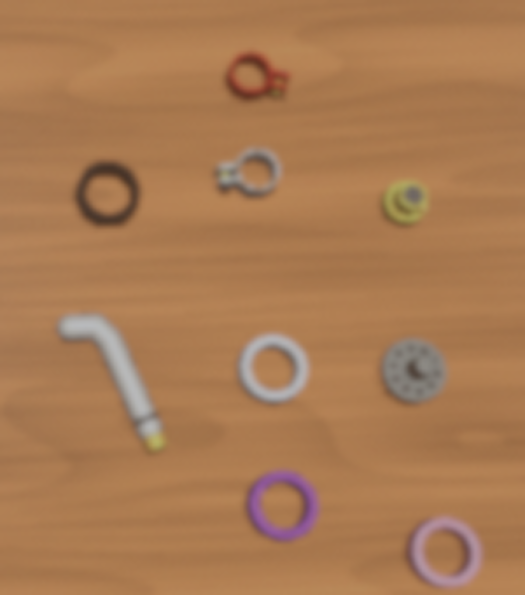

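The crop confirms the choices: white ring at crop (274,368), steel clamp at (258,172) with lugs to the left, strainer at (414,370), spout stub end at (153,440) with the bend at the upper left. The two views agree: caddy centre about (537,174) at yaw 0.052, ring about (435,-255), strainer about (428,-378). Moving off.

Emit:
{"api": "send_rows", "payload": {
  "series": [
    {"dx": -39.2,"dy": -26.7,"dz": 3,"az": 1.062,"hand": 0},
    {"dx": -39.2,"dy": -26.7,"dz": 3,"az": 1.062,"hand": 0},
    {"dx": -39.2,"dy": -26.7,"dz": 3,"az": 1.062,"hand": 0},
    {"dx": -39.2,"dy": -26.7,"dz": 3,"az": 1.062,"hand": 0},
    {"dx": -39.2,"dy": -26.7,"dz": 3,"az": 1.062,"hand": 0},
    {"dx": -39.2,"dy": -26.7,"dz": 3,"az": 1.062,"hand": 0},
    {"dx": -39.2,"dy": -26.7,"dz": 3,"az": 1.062,"hand": 0},
    {"dx": -39.2,"dy": -26.7,"dz": 3,"az": 1.062,"hand": 0},
    {"dx": -39.2,"dy": -26.7,"dz": 3,"az": 1.062,"hand": 0},
    {"dx": -39.2,"dy": -26.7,"dz": 3,"az": 1.062,"hand": 0}
  ]
}}

```text
invalid input at $.series[0]: expected keys ax, ay, az, dx, dy, dz, hand
```

Emit:
{"api": "send_rows", "payload": {
  "series": [
    {"dx": -39.2,"dy": -26.7,"dz": 3,"ax": 0,"ay": 0,"az": 1.062,"hand": 0},
    {"dx": -39.2,"dy": -26.7,"dz": 3,"ax": 0,"ay": 0,"az": 1.062,"hand": 0},
    {"dx": -39.2,"dy": -26.7,"dz": 3,"ax": 0,"ay": 0,"az": 1.062,"hand": 0},
    {"dx": -39.2,"dy": -26.7,"dz": 3,"ax": 0,"ay": 0,"az": 1.062,"hand": 0},
    {"dx": -39.2,"dy": -26.7,"dz": 3,"ax": 0,"ay": 0,"az": 1.062,"hand": 0},
    {"dx": -39.2,"dy": -26.7,"dz": 3,"ax": 0,"ay": 0,"az": 1.062,"hand": 0},
    {"dx": -39.2,"dy": -26.7,"dz": 3,"ax": 0,"ay": 0,"az": 1.062,"hand": 0},
    {"dx": -39.2,"dy": -26.7,"dz": 3,"ax": 0,"ay": 0,"az": 1.062,"hand": 0},
    {"dx": -39.2,"dy": -26.7,"dz": 3,"ax": 0,"ay": 0,"az": 1.062,"hand": 0},
    {"dx": -39.2,"dy": -26.7,"dz": 3,"ax": 0,"ay": 0,"az": 1.062,"hand": 0}
  ]
}}

```text
clock: 1.2
eef_pos: [522.7, 165.5, 201.3]
tool_rot: [3.14, 0.003, 1.617]
force: [-0.3, -0.4, 0.2]
width: 85.5
gripper_force: 0.0
```

Emit:
{"api": "send_rows", "payload": {
  "series": [
    {"dx": -41.6,"dy": -10.7,"dz": 8,"ax": 0,"ay": 0,"az": 0,"hand": 0},
    {"dx": -41.6,"dy": -10.7,"dz": 8,"ax": 0,"ay": 0,"az": 0,"hand": 0},
    {"dx": -41.6,"dy": -10.7,"dz": 8,"ax": 0,"ay": 0,"az": 0,"hand": 0},
    {"dx": -41.6,"dy": -10.7,"dz": 8,"ax": 0,"ay": 0,"az": 0,"hand": 0},
    {"dx": -41.6,"dy": -10.7,"dz": 8,"ax": 0,"ay": 0,"az": 0,"hand": 0},
    {"dx": -41.6,"dy": -10.7,"dz": 8,"ax": 0,"ay": 0,"az": 0,"hand": 0},
    {"dx": -41.6,"dy": -10.7,"dz": 8,"ax": 0,"ay": 0,"az": 0,"hand": 0},
    {"dx": -41.6,"dy": -10.7,"dz": 8,"ax": 0,"ay": 0,"az": 0,"hand": 0},
    {"dx": -41.6,"dy": -10.7,"dz": 8,"ax": 0,"ay": 0,"az": 0,"hand": 0},
    {"dx": -41.6,"dy": -10.7,"dz": 8,"ax": 0,"ay": 0,"az": 0,"hand": 0}
  ]
}}

```text
clock: 2.2
eef_pos: [433.1, -256.8, 120.8]
tool_rot: [-3.141, 0.004, 1.613]
force: [-0.5, -0.7, 0.2]
width: 85.2
gripper_force: 0.0
```

Run:
```python
from h import *
d=get_image('scene');print(proj(d,(435,-255,20)),read_state()['eef_pos'])
cv2.imwrite('pics/s1.png',cv2.resize(d['pixels'][150:320,120:320,::-1],None,fx=3.5,fy=3.5,interpolation=cv2.INTER_CUBIC))
# spout and clamp, from the first pictures
import json
for n,b in(('top',((340,200),(395,245))),('scene',((240,208),(292,242)))):
    p=cv2.imread(f'pics/{n}0.png');h=cv2.cvtColor(p,cv2.COLOR_BGR2HSV)
    m=((h[...,1]<80)&(h[...,2]>80)) ; m2=np.zeros_like(m);(x0,y0),(x1,y1)=b;m2[y0:y1,x0:x1]=m[y0:y1,x0:x1]
    d2=get_image(n) 
    v,u=np.nonzero(m2);P=np.array([ray(d2,q,11)[:2] for q in zip(u,v)])
    # straight part: iterate a line fit on points near the stub side
    Q=P.copy()
    for i in range(5):
        vx,vy,xx,yy=cv2.fitLine(Q.astype(np.float32),cv2.DIST_HUBER,0,.01,.01).ravel()
        if vx<0: vx,vy=-vx,-vy
        t=(P-[xx,yy])@[vx,vy];Q=P[t<t.min()+85]
    print(n,'spout yaw',np.degrees(np.arctan2(vy,vx)).round(1),'stub end',(np.array([xx,yy])+t.min()*np.array([vx,vy])).round(1),'len',np.ptp(t).round(1), 'perp max',((P-[xx,yy])@[-vy,vx]).max().round(1),((P-[xx,yy])@[-vy,vx]).min().round(1))
```

```text
[222.36979537 246.95741939] [ 434.08210462 -253.20305624  120.88863655]
top spout yaw 20.2 stub end [ 379.9 -145. ] len 125.9 perp max 39.5 -11.7
scene spout yaw 19.7 stub end [ 375.  -146.6] len 130.0 perp max 41.7 -13.0
```

View pics/s1.png

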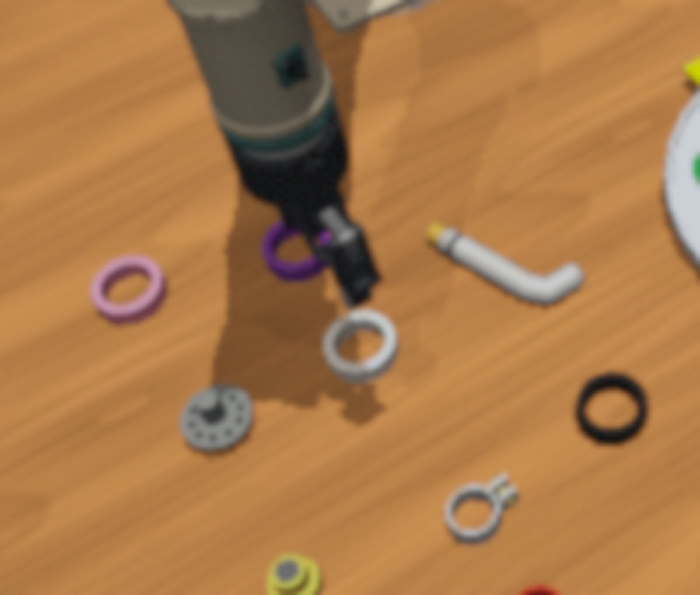

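The ring, at crop (360,345), lies under the gripper. Descend and close.

Emit:
{"api": "send_rows", "payload": {
  "series": [
    {"dx": -0.2,"dy": 0.1,"dz": 5,"ax": 0,"ay": 0,"az": 0,"hand": 0},
    {"dx": -0.2,"dy": 0.1,"dz": 9,"ax": 0,"ay": 0,"az": 0,"hand": 0},
    {"dx": -0.2,"dy": 0.1,"dz": 11,"ax": 0,"ay": 0,"az": 0,"hand": 0},
    {"dx": -0.2,"dy": 0.1,"dz": 11.9,"ax": 0,"ay": 0,"az": 0,"hand": 0},
    {"dx": -0.2,"dy": 0.1,"dz": 11.9,"ax": 0,"ay": 0,"az": 0,"hand": 0.5},
    {"dx": -0.2,"dy": 0.1,"dz": 11.9,"ax": 0,"ay": 0,"az": 0,"hand": 0.6},
    {"dx": -0.2,"dy": 0.1,"dz": 11.9,"ax": 0,"ay": 0,"az": 0,"hand": 0.6},
    {"dx": -0.2,"dy": 0.1,"dz": 11.9,"ax": 0,"ay": 0,"az": 0,"hand": 0.6},
    {"dx": -0.2,"dy": 0.1,"dz": 11.9,"ax": 0,"ay": 0,"az": 0,"hand": 0.6},
    {"dx": -0.2,"dy": 0.1,"dz": 11.9,"ax": 0,"ay": 0,"az": 0,"hand": 0.6}
  ]
}}

```text
clock: 3.35
eef_pos: [437.6, -252.0, 4.0]
tool_rot: [3.139, 0.001, 1.623]
force: [0.0, 1.9, 7.7]
width: 55.4
gripper_force: 63.8
```

Emit:
{"api": "send_rows", "payload": {
  "series": [
    {"dx": 0,"dy": 0,"dz": -4,"ax": 0,"ay": 0,"az": 0,"hand": 0.6},
    {"dx": 0,"dy": 0,"dz": -8.5,"ax": 0,"ay": 0,"az": 0,"hand": 0.6},
    {"dx": 4.5,"dy": 1.2,"dz": -10,"ax": 0,"ay": 0,"az": 0,"hand": 0.6},
    {"dx": 9,"dy": 2.5,"dz": -10,"ax": 0,"ay": 0,"az": 0,"hand": 0.6},
    {"dx": 13.5,"dy": 3.8,"dz": -10,"ax": 0,"ay": 0,"az": 0,"hand": 0.6},
    {"dx": 18,"dy": 5,"dz": -10,"ax": 0,"ay": 0,"az": 0,"hand": 0.6},
    {"dx": 22.5,"dy": 6.3,"dz": -10,"ax": 0,"ay": 0,"az": 0,"hand": 0.6},
    {"dx": 27,"dy": 7.6,"dz": -10,"ax": 0,"ay": 0,"az": 0,"hand": 0.6},
    {"dx": 31.5,"dy": 9,"dz": -10,"ax": 0,"ay": 0,"az": 0,"hand": 0.6},
    {"dx": 36,"dy": 10.3,"dz": -10,"ax": 0,"ay": 0,"az": 0,"hand": 0.6}
  ]
}}

```text
clock: 4.35
eef_pos: [521.5, 115.1, 103.4]
tool_rot: [3.139, -0.001, 1.623]
force: [0.7, -0.2, -0.1]
width: 55.4
gripper_force: 64.0
```

Emit:
{"api": "send_rows", "payload": {
  "series": [
    {"dx": 4,"dy": 1.1,"dz": 0,"ax": 0,"ay": 0,"az": 0,"hand": 0.6},
    {"dx": 6.2,"dy": 1.7,"dz": 0,"ax": 0,"ay": 0,"az": 0,"hand": 0.6},
    {"dx": 6.2,"dy": 1.7,"dz": 0,"ax": 0,"ay": 0,"az": 0,"hand": 0.6},
    {"dx": 6.2,"dy": 1.7,"dz": 0,"ax": 0,"ay": 0,"az": 0,"hand": 0.6},
    {"dx": 6.2,"dy": 1.7,"dz": 0,"ax": 0,"ay": 0,"az": 0,"hand": 0.6}
  ]
}}

```text
clock: 4.85
eef_pos: [534.4, 173.9, 102.8]
tool_rot: [3.141, 0.001, 1.621]
force: [-0.4, -0.4, -0.9]
width: 55.2
gripper_force: 64.0
```

Run:
```python
from h import *
d=get_image('scene');s=read_state();print(s['eef_pos'],s['tool_rot'],s['width'],to_tool((537.3,173.6,27)))
cv2.imwrite('pics/s2.png',cv2.resize(d['pixels'][80:270,260:450,::-1],None,fx=3,fy=3,interpolation=cv2.INTER_CUBIC))
```

```text
[534.45134702 173.69334897 102.73738249] [3.14145576e+00 7.00472663e-04 1.62020942e+00] 55.38841851173858 [-0.01808865  0.28301969  7.57379159]
```

View pics/s2.png

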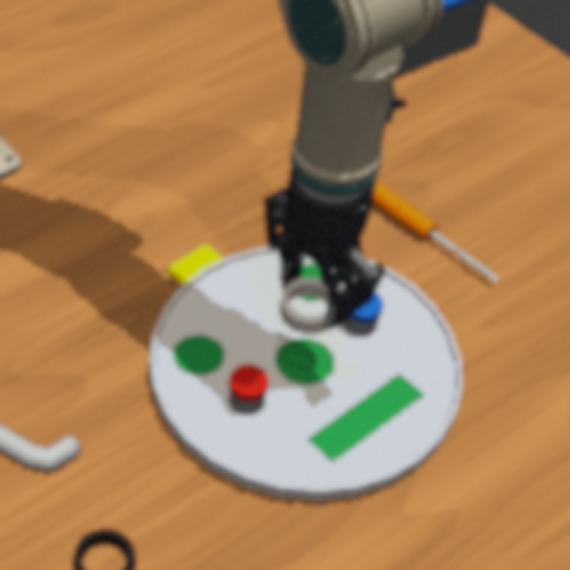

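The ring, at crop (307,303), is held level above the pad. Lower it, release, rise.

Emit:
{"api": "send_rows", "payload": {
  "series": [
    {"dx": 0,"dy": 0.3,"dz": 4,"ax": 0,"ay": 0,"az": 0,"hand": 0.6},
    {"dx": 0,"dy": 0.3,"dz": 6.5,"ax": 0,"ay": 0,"az": 0,"hand": 0.6},
    {"dx": 0,"dy": 0.3,"dz": 7.4,"ax": 0,"ay": 0,"az": 0,"hand": 0.6},
    {"dx": 0,"dy": 0.3,"dz": 7.6,"ax": 0,"ay": 0,"az": 0,"hand": 0.6},
    {"dx": 0,"dy": 0.3,"dz": 7.6,"ax": 0,"ay": 0,"az": 0,"hand": 0.6},
    {"dx": 0,"dy": 0.3,"dz": 7.6,"ax": 0,"ay": 0,"az": 0,"hand": 0.15},
    {"dx": 0,"dy": 0.3,"dz": 7.6,"ax": 0,"ay": 0,"az": 0,"hand": 0.15},
    {"dx": 0,"dy": 0.3,"dz": 7.6,"ax": 0,"ay": 0,"az": 0,"hand": 0.15},
    {"dx": 0,"dy": 0.3,"dz": 5,"ax": 0,"ay": 0,"az": 0,"hand": 0.15},
    {"dx": 0,"dy": 0.3,"dz": 0,"ax": 0,"ay": 0,"az": 0,"hand": 0}
  ]
}}

```text
clock: 5.9
eef_pos: [535.0, 175.1, 100.4]
tool_rot: [-3.135, 0.002, 1.623]
force: [1.1, 0.6, -0.3]
width: 84.6
gripper_force: 0.0
```

Emit:
{"api": "send_rows", "payload": {
  "series": [
    {"dx": -54.6,"dy": -13.4,"dz": -2,"ax": 0,"ay": 0,"az": 0,"hand": 0},
    {"dx": -54.6,"dy": -13.4,"dz": -2,"ax": 0,"ay": 0,"az": 0,"hand": 0},
    {"dx": -54.6,"dy": -13.4,"dz": -2,"ax": 0,"ay": 0,"az": 0,"hand": 0},
    {"dx": -54.6,"dy": -13.4,"dz": -2,"ax": 0,"ay": 0,"az": 0,"hand": 0},
    {"dx": -54.6,"dy": -13.4,"dz": -2,"ax": 0,"ay": 0,"az": 0,"hand": 0},
    {"dx": -54.6,"dy": -13.4,"dz": -2,"ax": 0,"ay": 0,"az": 0,"hand": 0},
    {"dx": -54.6,"dy": -13.4,"dz": -2,"ax": 0,"ay": 0,"az": 0,"hand": 0},
    {"dx": -54.6,"dy": -13.4,"dz": -2,"ax": 0,"ay": 0,"az": 0,"hand": 0},
    {"dx": -54.6,"dy": -13.4,"dz": -2,"ax": 0,"ay": 0,"az": 0,"hand": 0},
    {"dx": -54.6,"dy": -13.4,"dz": -2,"ax": 0,"ay": 0,"az": 0,"hand": 0}
  ]
}}

```text
clock: 6.9
eef_pos: [443.2, -317.1, 120.5]
tool_rot: [3.141, 0.0, 1.623]
force: [1.4, 0.5, -0.4]
width: 85.4
gripper_force: 0.0
```

Run:
```python
from h import *
s=read_state();print(s['eef_pos'],s['tool_rot'],to_tool((428.2,-377.7,23)))
for n in('top','scene'):
    d=get_image(n);h=hsv(d);H,S,V=[h[...,i].astype(int) for i in range(3)]
    # ring on the pad: white/green boundary; green remaining inside the hole
    g=(H>40)&(H<90)&(S>80)&(V>60)
    for c,st,_ in blobs(g,8): 
        X=ray(d,c,22)
        if abs(X[0]-537)<60 and abs(X[1]-174)<60: print(n,c,st,X[:2])
    u,v=proj(d,(537,174,40)).astype(int)
    cv2.imwrite(f'pics/r_{n}.png',cv2.resize(d['pixels'][v-45:v+45,u-60:u+60,::-1],None,fx=4,fy=4,interpolation=cv2.INTER_CUBIC))
a=cv2.imread('pics/r_top.png');b=cv2.imread('pics/r_scene.png');cv2.imwrite('pics/ring.png',np.hstack([a,b])[:, :800] if 0 else cv2.resize(np.hstack([a,b]),(800,300)))
```

```text
[ 443.22034991 -317.14374448  120.49557646] [3.14094510e+00 3.03421693e-04 1.62268362e+00] [-5.96661556 -1.82039672  9.75019173]
top [277.4047619  190.42857143] [273 186  10  10  84] [541.10513144 173.68446128]
scene [361.10526316 197.92982456] [356 195  11   7  57] [530.94879799 178.18189442]
```

View pics/ring.png

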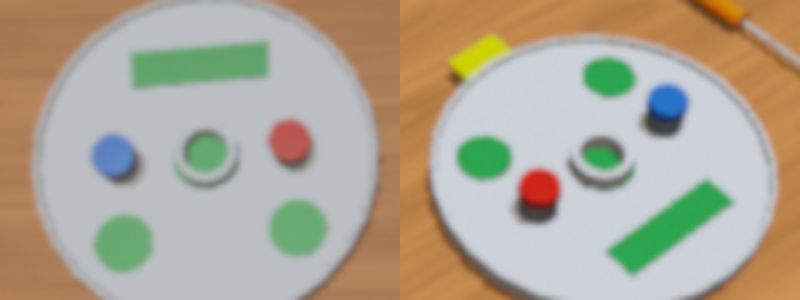

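The ring sits on the pad, top view (207,155) of the left half, with green showing through the hole. The two views put it at about (537.4,172.4). Next the strainer.

Emit:
{"api": "send_rows", "payload": {
  "series": [
    {"dx": -4.5,"dy": -1.4,"dz": 0,"ax": 0,"ay": 0,"az": 0,"hand": 0.3},
    {"dx": -6,"dy": -1.8,"dz": 2,"ax": 0,"ay": 0,"az": 0,"hand": 0.3},
    {"dx": -6,"dy": -1.8,"dz": 6,"ax": 0,"ay": 0,"az": 0,"hand": 0.3},
    {"dx": -6,"dy": -1.8,"dz": 8.5,"ax": 0,"ay": 0,"az": 0,"hand": 0.3},
    {"dx": -6,"dy": -1.8,"dz": 9.6,"ax": 0,"ay": 0,"az": 0,"hand": 0.3},
    {"dx": -6,"dy": -1.8,"dz": 9.6,"ax": 0,"ay": 0,"az": 0,"hand": 0.7},
    {"dx": -6,"dy": -1.8,"dz": 9.6,"ax": 0,"ay": 0,"az": 0,"hand": 1},
    {"dx": -6,"dy": -1.8,"dz": 9.6,"ax": 0,"ay": 0,"az": 0,"hand": 1},
    {"dx": -6,"dy": -1.8,"dz": 9.6,"ax": 0,"ay": 0,"az": 0,"hand": 1},
    {"dx": -6,"dy": -1.8,"dz": 9.6,"ax": 0,"ay": 0,"az": 0,"hand": 1}
  ]
}}

```text
clock: 8.0
eef_pos: [429.8, -376.7, 25.5]
tool_rot: [3.14, 0.002, 1.623]
force: [-0.3, 0.5, 5.7]
width: 15.6
gripper_force: 58.6
```

Emit:
{"api": "send_rows", "payload": {
  "series": [
    {"dx": 0,"dy": 0,"dz": -5,"ax": 0,"ay": 0,"az": 0,"hand": 1},
    {"dx": 0,"dy": 0,"dz": -9,"ax": 0,"ay": 0,"az": 0,"hand": 1},
    {"dx": 4,"dy": 1,"dz": -11,"ax": 0,"ay": 0,"az": 0,"hand": 1},
    {"dx": 8.5,"dy": 2.1,"dz": -11,"ax": 0,"ay": 0,"az": 0,"hand": 1},
    {"dx": 13,"dy": 3.2,"dz": -11,"ax": 0,"ay": 0,"az": 0,"hand": 1},
    {"dx": 17.5,"dy": 4.4,"dz": -11,"ax": 0,"ay": 0,"az": 0,"hand": 1},
    {"dx": 22,"dy": 5.5,"dz": -11,"ax": 0,"ay": 0,"az": 0,"hand": 1},
    {"dx": 26.5,"dy": 6.6,"dz": -11,"ax": 0,"ay": 0,"az": 0,"hand": 1},
    {"dx": 31,"dy": 7.8,"dz": -11,"ax": 0,"ay": 0,"az": 0,"hand": 1},
    {"dx": 35.5,"dy": 8.9,"dz": -11,"ax": 0,"ay": 0,"az": 0,"hand": 1}
  ]
}}

```text
clock: 9.0
eef_pos: [499.7, -14.8, 134.6]
tool_rot: [3.141, -0.0, 1.623]
force: [1.1, 0.1, -0.0]
width: 16.0
gripper_force: 58.6
```

Emit:
{"api": "send_rows", "payload": {
  "series": [
    {"dx": 4.5,"dy": 1.1,"dz": 0,"ax": 0,"ay": 0,"az": 0,"hand": 1},
    {"dx": 9,"dy": 2.3,"dz": 0,"ax": 0,"ay": 0,"az": 0,"hand": 1},
    {"dx": 13.5,"dy": 3.4,"dz": 0,"ax": 0,"ay": 0,"az": 0,"hand": 1},
    {"dx": 17,"dy": 4.3,"dz": 0,"ax": 0,"ay": 0,"az": 0,"hand": 1},
    {"dx": 18.8,"dy": 4.7,"dz": 2,"ax": 0,"ay": 0,"az": 0,"hand": 1},
    {"dx": 18.8,"dy": 4.7,"dz": 3.5,"ax": 0,"ay": 0,"az": 0,"hand": 1},
    {"dx": 18.8,"dy": 4.7,"dz": 3.5,"ax": 0,"ay": 0,"az": 0,"hand": 1},
    {"dx": 18.8,"dy": 4.7,"dz": 3.5,"ax": 0,"ay": 0,"az": 0,"hand": 1}
  ]
}}

```text
clock: 9.8
eef_pos: [536.4, 172.7, 99.4]
tool_rot: [-3.141, 0.0, 1.622]
force: [0.1, -0.0, 0.3]
width: 15.9
gripper_force: 58.6
```

Run:
```python
from h import *
s=read_state();print(s['eef_pos'],s['tool_rot'],s['width'],to_tool((537.4,172.4,53)))
d=get_image('scene');zt=s['eef_pos'][2]-25+16
print(proj(d,(s['eef_pos'][0],s['eef_pos'][1],zt)))
cv2.imwrite('pics/s3.png',cv2.resize(d['pixels'][130:240,300:430,::-1],None,fx=6,fy=5,interpolation=cv2.INTER_CUBIC))
```

```text
[536.43523533 172.73882419  99.38555173] [-3.14137304e+00  4.79910338e-04  1.62198284e+00] 15.901431233309737 [-0.03654808  0.09563523  4.63855236]
[363.23035306 185.67431701]
```

View pics/s3.png

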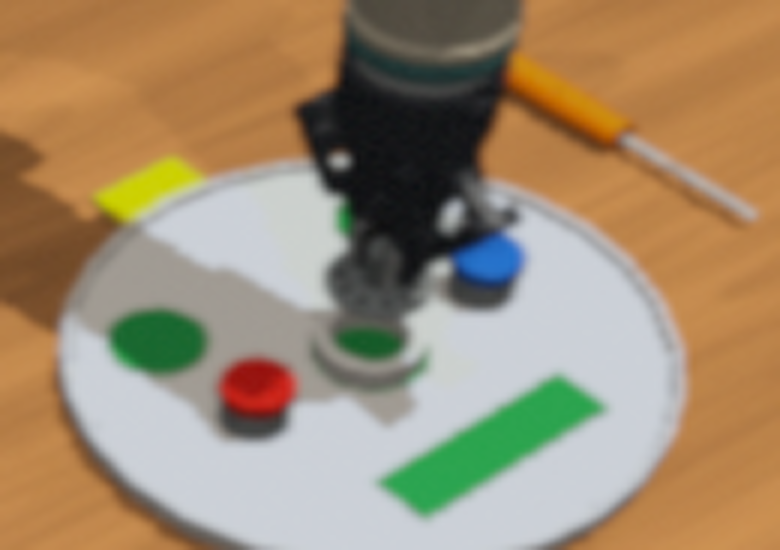

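The strainer flange is centred at crop (378,280) against a predicted (379,278), directly over the ring. Lower it.

Emit:
{"api": "send_rows", "payload": {
  "series": [
    {"dx": 0,"dy": 0.1,"dz": 2,"ax": 0,"ay": 0,"az": 0,"hand": 1},
    {"dx": 0,"dy": 0.1,"dz": 3.5,"ax": 0,"ay": 0,"az": 0,"hand": 1},
    {"dx": 0,"dy": 0.1,"dz": 4.2,"ax": 0,"ay": 0,"az": 0,"hand": 1},
    {"dx": 0,"dy": 0.1,"dz": 4.6,"ax": 0,"ay": 0,"az": 0,"hand": 1},
    {"dx": 0,"dy": 0.1,"dz": 4.6,"ax": 0,"ay": 0,"az": 0,"hand": 1},
    {"dx": 0,"dy": 0.1,"dz": 4.6,"ax": 0,"ay": 0,"az": 0,"hand": 1}
  ]
}}

```text
clock: 10.45
eef_pos: [538.2, 173.3, 53.9]
tool_rot: [3.14, -0.0, 1.622]
force: [0.2, -0.2, -0.6]
width: 15.9
gripper_force: 58.6
```

Emit:
{"api": "send_rows", "payload": {
  "series": [
    {"dx": 0,"dy": 0,"dz": 0,"ax": 0,"ay": 0,"az": 0,"hand": 0.4},
    {"dx": 0,"dy": 0,"dz": 0,"ax": 0,"ay": 0,"az": 0,"hand": 0.4},
    {"dx": 0,"dy": 0,"dz": 0,"ax": 0,"ay": 0,"az": 0,"hand": 0.4},
    {"dx": 0,"dy": 0,"dz": 0,"ax": 0,"ay": 0,"az": 0,"hand": 0.4},
    {"dx": 0,"dy": 0,"dz": -3,"ax": 0,"ay": 0,"az": 0,"hand": 0.4},
    {"dx": 0,"dy": 0,"dz": -8,"ax": 0,"ay": 0,"az": 0,"hand": 0.4}
  ]
}}

```text
clock: 11.05
eef_pos: [535.0, 172.8, 131.2]
tool_rot: [-3.135, 0.002, 1.623]
force: [0.8, 0.1, -0.7]
width: 50.9
gripper_force: 0.0
```

Run:
```python
from h import *
t=get_image('top');s=get_image('scene')
for nm,a,b in(('band',(413.4,163.8),(255.1,296.2)),('lug',(404.9,165),(263.8,289.6))):
    P=lambda d:d['mtx']@np.c_[d['R'],d['t']]
    X=cv2.triangulatePoints(P(t),P(s),np.array(a,float),np.array(b,float)).ravel();print(nm,(X[:3]/X[3]).round(1),ray(t,a,16).round(1),ray(s,b,16).round(1))
print(read_state()['eef_pos'],to_tool((615,-255,110)))
```

```text
band [ 615.  -256.6   14.8] [ 614.2 -257.1   16. ] [ 616.  -256.1   16. ]
lug [ 612.3 -228.8   14.9] [ 611.2 -229.9   16. ] [ 613.4 -227.8   16. ]
[541.63128724 174.05487164 138.39550294] [-43.23394886   5.08352991   2.78512915]
```

Emit:
{"api": "send_rows", "payload": {
  "series": [
    {"dx": -43.4,"dy": 5.1,"dz": 2,"ax": 0,"ay": 0,"az": 0,"hand": 0.2},
    {"dx": -43.4,"dy": 5.1,"dz": 2,"ax": 0,"ay": 0,"az": 0,"hand": 0.2},
    {"dx": -43.4,"dy": 5.1,"dz": 2,"ax": 0,"ay": 0,"az": 0,"hand": 0.2},
    {"dx": -43.4,"dy": 5.1,"dz": 2,"ax": 0,"ay": 0,"az": 0,"hand": 0.2},
    {"dx": -43.4,"dy": 5.1,"dz": 2,"ax": 0,"ay": 0,"az": 0,"hand": 0.2},
    {"dx": -43.4,"dy": 5.1,"dz": 2,"ax": 0,"ay": 0,"az": 0,"hand": 0.2},
    {"dx": -43.4,"dy": 5.1,"dz": 2,"ax": 0,"ay": 0,"az": 0,"hand": 0.2},
    {"dx": -43.4,"dy": 5.1,"dz": 2,"ax": 0,"ay": 0,"az": 0,"hand": 0.2},
    {"dx": -43.4,"dy": 5.1,"dz": 2,"ax": 0,"ay": 0,"az": 0,"hand": 0.2},
    {"dx": -43.4,"dy": 5.1,"dz": 2,"ax": 0,"ay": 0,"az": 0,"hand": 0.2}
  ]
}}

```text
clock: 12.15
eef_pos: [609.6, -266.4, 112.9]
tool_rot: [3.141, 0.006, 1.614]
force: [-0.9, -0.7, -0.8]
width: 68.5
gripper_force: 0.0
```

Run:
```python
from h import *
s=read_state();print(s['eef_pos'],s['tool_rot'],s['width'],to_tool((615,-256.6,3)))
t=get_image('top');d=get_image('scene')
a=t['pixels'][135:245,225:335,::-1];b=d['pixels'][130:240,300:410,::-1];c=d['pixels'][230:340,200:310,::-1]
cv2.imwrite('pics/m1.png',cv2.resize(np.hstack([a,b,c]),(795,265),interpolation=cv2.INTER_CUBIC))
```

```text
[ 609.63340738 -266.39942157  112.85082899] [3.1414106  0.00635052 1.61384968] 68.45267698822657 [ 1.02567752  0.57634001 10.97889584]
```

View pics/m1.png

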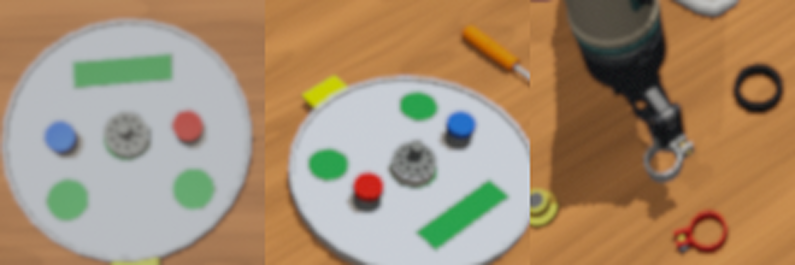

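The strainer is seated on the ring, at (127,133) in the left panel. The steel clamp, at (662,160) on the right, is just beside and below the gripper.

Emit:
{"api": "send_rows", "payload": {
  "series": [
    {"dx": 0.7,"dy": 0.5,"dz": 4,"ax": 0,"ay": 0,"az": 0,"hand": 0.2},
    {"dx": 0.7,"dy": 0.5,"dz": 6,"ax": 0,"ay": 0,"az": 0,"hand": 0.2},
    {"dx": 0.7,"dy": 0.5,"dz": 6,"ax": 0,"ay": 0,"az": 0,"hand": 0.2},
    {"dx": 0.7,"dy": 0.5,"dz": 6,"ax": 0,"ay": 0,"az": 0,"hand": 0.2}
  ]
}}

```text
clock: 12.65
eef_pos: [615.9, -248.5, 53.2]
tool_rot: [-3.141, -0.001, 1.625]
force: [-0.0, 0.0, 1.8]
width: 68.4
gripper_force: 0.0
```

Emit:
{"api": "send_rows", "payload": {
  "series": [
    {"dx": -0.8,"dy": 0,"dz": 1,"ax": 0,"ay": 0,"az": -0.04,"hand": 0.2},
    {"dx": -0.8,"dy": 0,"dz": 3,"ax": 0,"ay": 0,"az": -0.04,"hand": 0.2},
    {"dx": -0.8,"dy": 0,"dz": 4.9,"ax": 0,"ay": 0,"az": -0.04,"hand": 0.2},
    {"dx": -0.8,"dy": 0,"dz": 4.9,"ax": 0,"ay": 0,"az": -0.04,"hand": 0.2},
    {"dx": -0.8,"dy": 0,"dz": 4.9,"ax": 0,"ay": 0,"az": -0.04,"hand": 0.8},
    {"dx": -0.8,"dy": 0,"dz": 4.9,"ax": 0,"ay": 0,"az": -0.04,"hand": 0.8},
    {"dx": -0.8,"dy": 0,"dz": 4.9,"ax": 0,"ay": 0,"az": -0.04,"hand": 0.8},
    {"dx": -0.8,"dy": 0,"dz": 4.9,"ax": 0,"ay": 0,"az": -0.04,"hand": 0.8}
  ]
}}

```text
clock: 13.45
eef_pos: [617.1, -258.4, 5.5]
tool_rot: [3.139, 0.001, 1.663]
force: [-0.2, 0.9, 6.0]
width: 37.4
gripper_force: 60.7
```

Emit:
{"api": "send_rows", "payload": {
  "series": [
    {"dx": 0,"dy": 0,"dz": -5,"ax": 0,"ay": 0,"az": 0,"hand": 0.8},
    {"dx": 0,"dy": 0,"dz": -9,"ax": 0,"ay": 0,"az": 0,"hand": 0.8},
    {"dx": 4,"dy": -0.9,"dz": -11.5,"ax": 0,"ay": 0,"az": 0,"hand": 0.8},
    {"dx": 8.5,"dy": -1.8,"dz": -11.5,"ax": 0,"ay": 0,"az": 0,"hand": 0.8},
    {"dx": 13,"dy": -2.8,"dz": -11.5,"ax": 0,"ay": 0,"az": -0.1,"hand": 0.8},
    {"dx": 17.5,"dy": -3.8,"dz": -11.5,"ax": 0,"ay": 0,"az": -0.2,"hand": 0.8},
    {"dx": 22,"dy": -4.7,"dz": -11.5,"ax": 0,"ay": 0,"az": -0.3,"hand": 0.8},
    {"dx": 26.5,"dy": -5.7,"dz": -11.5,"ax": 0,"ay": 0,"az": -0.4,"hand": 0.8},
    {"dx": 31,"dy": -6.7,"dz": -11.5,"ax": 0,"ay": 0,"az": -0.43,"hand": 0.8},
    {"dx": 35.5,"dy": -7.6,"dz": -11.5,"ax": 0,"ay": 0,"az": -0.43,"hand": 0.8}
  ]
}}

```text
clock: 14.45
eef_pos: [506.9, 90.0, 119.4]
tool_rot: [3.141, -0.0, 2.093]
force: [0.8, 0.4, -0.1]
width: 37.5
gripper_force: 60.6
```

Run:
```python
from h import *
s=read_state();print(s['eef_pos'],s['tool_rot'],s['width'],to_tool((458.2,248.5,28)))
```

```text
[506.90651808  89.97492023 119.36225495] [ 3.14115630e+00 -1.88530640e-04  2.09301349e+00] 37.53652579131 [16.16738558  3.68182156  9.14088113]
```

Emit:
{"api": "send_rows", "payload": {
  "series": [
    {"dx": 4.5,"dy": 1,"dz": 0,"ax": 0,"ay": 0,"az": 0,"hand": 0.8},
    {"dx": 9,"dy": 2,"dz": 0,"ax": 0,"ay": 0,"az": 0,"hand": 0.8},
    {"dx": 13,"dy": 3,"dz": 0,"ax": 0,"ay": 0,"az": 0,"hand": 0.8},
    {"dx": 16,"dy": 3.7,"dz": 2,"ax": 0,"ay": 0,"az": 0,"hand": 0.8},
    {"dx": 16,"dy": 3.7,"dz": 5,"ax": 0,"ay": 0,"az": 0,"hand": 0.8},
    {"dx": 16,"dy": 3.7,"dz": 5,"ax": 0,"ay": 0,"az": 0,"hand": 0.8},
    {"dx": 16,"dy": 3.7,"dz": 5,"ax": 0,"ay": 0,"az": 0,"hand": 0.8}
  ]
}}

```text
clock: 15.15
eef_pos: [460.1, 244.6, 69.2]
tool_rot: [-3.14, 0.001, 2.092]
force: [0.5, -0.2, 0.8]
width: 37.5
gripper_force: 60.6
```

Run:
```python
from h import *
s=read_state();print(s['eef_pos'],s['tool_rot'],s['width'],to_tool((458.2,248.5,28)))
```

```text
[460.06187787 244.55626184  69.21429342] [-3.14036030e+00  6.72806653e-04  2.09163705e+00] 37.450057430687416 [0.43750194 0.03982336 4.12108997]
```

Emit:
{"api": "send_rows", "payload": {
  "series": [
    {"dx": 0.4,"dy": 0,"dz": 2,"ax": 0,"ay": 0,"az": 0,"hand": 0.8},
    {"dx": 0.4,"dy": 0,"dz": 3.5,"ax": 0,"ay": 0,"az": 0,"hand": 0.8},
    {"dx": 0.4,"dy": 0,"dz": 4.15,"ax": 0,"ay": 0,"az": 0,"hand": 0.8},
    {"dx": 0.4,"dy": 0,"dz": 4.15,"ax": 0,"ay": 0,"az": 0,"hand": 0.8},
    {"dx": 0.4,"dy": 0,"dz": 4.15,"ax": 0,"ay": 0,"az": 0,"hand": 0.8},
    {"dx": 0.4,"dy": 0,"dz": 4.15,"ax": 0,"ay": 0,"az": 0,"hand": 0.35},
    {"dx": 0.4,"dy": 0,"dz": 4.15,"ax": 0,"ay": 0,"az": 0,"hand": 0.35},
    {"dx": 0.4,"dy": 0,"dz": 4.15,"ax": 0,"ay": 0,"az": 0,"hand": 0.35},
    {"dx": 0.4,"dy": 0,"dz": 1,"ax": 0,"ay": 0,"az": 0,"hand": 0.35},
    {"dx": 0.4,"dy": 0,"dz": -4,"ax": 0,"ay": 0,"az": 0,"hand": 0.35}
  ]
}}

```text
clock: 16.15
eef_pos: [456.1, 248.0, 107.8]
tool_rot: [-3.135, 0.0, 2.093]
force: [1.1, -0.2, 0.2]
width: 55.5
gripper_force: 0.0
```

Run:
```python
from h import *
s=read_state();print(s['eef_pos'],s['tool_rot'],s['width'],to_tool((440.8,-123.5,110)))
```

```text
[456.07496632 248.04603294 107.83485864] [-3.13526543e+00  7.03173557e-05  2.09272376e+00] 55.474115699072044 [-31.4463132  -19.84858145  -0.08871913]
```

Emit:
{"api": "send_rows", "payload": {
  "series": [
    {"dx": -31.4,"dy": -19.8,"dz": -1,"ax": 0,"ay": 0,"az": 1.744,"hand": 0.3},
    {"dx": -31.4,"dy": -19.8,"dz": -1,"ax": 0,"ay": 0,"az": 1.744,"hand": 0.3},
    {"dx": -31.4,"dy": -19.8,"dz": -1,"ax": 0,"ay": 0,"az": 1.744,"hand": 0.3},
    {"dx": -31.4,"dy": -19.8,"dz": -1,"ax": 0,"ay": 0,"az": 1.744,"hand": 0.3},
    {"dx": -31.4,"dy": -19.8,"dz": -1,"ax": 0,"ay": 0,"az": 1.744,"hand": 0.3},
    {"dx": -31.4,"dy": -19.8,"dz": -1,"ax": 0,"ay": 0,"az": 1.744,"hand": 0.3},
    {"dx": -31.4,"dy": -19.8,"dz": -1,"ax": 0,"ay": 0,"az": 1.744,"hand": 0.3},
    {"dx": -31.4,"dy": -19.8,"dz": -1,"ax": 0,"ay": 0,"az": 1.744,"hand": 0.3},
    {"dx": -31.4,"dy": -19.8,"dz": -1,"ax": 0,"ay": 0,"az": 1.744,"hand": 0.3},
    {"dx": -31.4,"dy": -19.8,"dz": -1,"ax": 0,"ay": 0,"az": 1.744,"hand": 0.3}
  ]
}}

```text
clock: 17.15
eef_pos: [442.8, -123.0, 119.4]
tool_rot: [3.141, -0.0, 0.584]
force: [0.6, 0.1, -0.5]
width: 59.7
gripper_force: 0.0
```

Run:
```python
from h import *
s=read_state();print(s['eef_pos'],s['tool_rot'],s['width'],to_tool((440.8,-123.5,60)))
```

```text
[ 442.82868609 -123.03192585  119.35973821] [ 3.14133473e+00 -4.93697663e-04  5.83925341e-01] 59.65607760726887 [-0.19798993 -0.07432144  5.93585782]
```

Emit:
{"api": "send_rows", "payload": {
  "series": [
    {"dx": -0.2,"dy": 0,"dz": 3,"ax": 0,"ay": 0,"az": 0.13,"hand": 0.3},
    {"dx": -0.2,"dy": 0,"dz": 5,"ax": 0,"ay": 0,"az": 0.235,"hand": 0.3},
    {"dx": -0.2,"dy": 0,"dz": 5,"ax": 0,"ay": 0,"az": 0.235,"hand": 0.3},
    {"dx": -0.2,"dy": 0,"dz": 5,"ax": 0,"ay": 0,"az": 0.235,"hand": 0.3}
  ]
}}

```text
clock: 17.55
eef_pos: [441.2, -123.0, 69.3]
tool_rot: [-3.141, 0.0, 0.36]
force: [0.1, -0.1, -0.3]
width: 60.3
gripper_force: 0.0
```

Run:
```python
from h import *
s=read_state();print(s['eef_pos'],s['tool_rot'],to_tool((440.8,-123.5,4)))
t=get_image('top');d=get_image('scene')
a=t['pixels'][155:245,245:405,::-1];b=d['pixels'][165:255,240:400,::-1]
cv2.imwrite('pics/m2.png',cv2.resize(np.vstack([a,b]),(533,600),interpolation=cv2.INTER_CUBIC))
```

```text
[ 441.23454165 -123.01317965   69.2935017 ] [-3.14129446e+00  3.96556014e-04  3.60105318e-01] [-0.05523197  0.03219451  6.52936328]
```

View pics/m2.png

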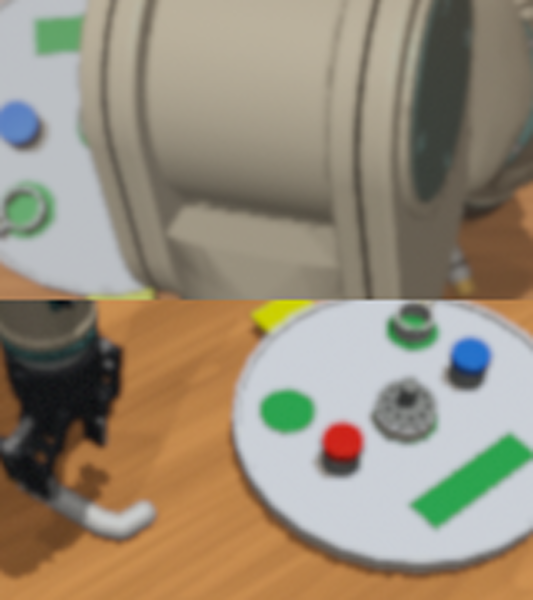

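The clamp sits on its pad, upper panel (22,207). The spout lies between the fingers, lower panel (60,500). Descend and grip.

Emit:
{"api": "send_rows", "payload": {
  "series": [
    {"dx": 0,"dy": 0,"dz": 3,"ax": 0,"ay": 0,"az": 0,"hand": 0.3},
    {"dx": 0,"dy": 0,"dz": 5.5,"ax": 0,"ay": 0,"az": 0,"hand": 0.3},
    {"dx": 0,"dy": 0,"dz": 6.4,"ax": 0,"ay": 0,"az": 0,"hand": 0.3},
    {"dx": 0,"dy": 0,"dz": 6.4,"ax": 0,"ay": 0,"az": 0,"hand": 0.3},
    {"dx": 0,"dy": 0,"dz": 6.4,"ax": 0,"ay": 0,"az": 0,"hand": 1},
    {"dx": 0,"dy": 0,"dz": 6.4,"ax": 0,"ay": 0,"az": 0,"hand": 1},
    {"dx": 0,"dy": 0,"dz": 6.4,"ax": 0,"ay": 0,"az": 0,"hand": 1},
    {"dx": 0,"dy": 0,"dz": 6.4,"ax": 0,"ay": 0,"az": 0,"hand": 1},
    {"dx": 0,"dy": 0,"dz": 6.4,"ax": 0,"ay": 0,"az": 0,"hand": 1},
    {"dx": 0,"dy": 0,"dz": 6.4,"ax": 0,"ay": 0,"az": 0,"hand": 1}
  ]
}}

```text
clock: 18.65
eef_pos: [442.1, -123.1, 6.3]
tool_rot: [3.14, -0.002, 0.358]
force: [-1.1, 1.3, 7.5]
width: 19.3
gripper_force: 58.4
```

Emit:
{"api": "send_rows", "payload": {
  "series": [
    {"dx": 0,"dy": 0,"dz": -4.5,"ax": 0,"ay": 0,"az": 0,"hand": 1},
    {"dx": 0,"dy": 0,"dz": -9,"ax": 0,"ay": 0,"az": 0,"hand": 1},
    {"dx": 0,"dy": 0,"dz": -12.5,"ax": 0,"ay": 0,"az": 0,"hand": 1},
    {"dx": 3.5,"dy": -2.7,"dz": -12.5,"ax": 0,"ay": 0,"az": -0.14,"hand": 1},
    {"dx": 7,"dy": -5.4,"dz": -12.5,"ax": 0,"ay": 0,"az": -0.28,"hand": 1},
    {"dx": 10.5,"dy": -8.1,"dz": -12.5,"ax": 0,"ay": 0,"az": -0.42,"hand": 1},
    {"dx": 14,"dy": -10.8,"dz": -12.5,"ax": 0,"ay": 0,"az": -0.56,"hand": 1},
    {"dx": 17.5,"dy": -13.5,"dz": -12.5,"ax": 0,"ay": 0,"az": -0.7,"hand": 1},
    {"dx": 21,"dy": -16.2,"dz": -12.5,"ax": 0,"ay": 0,"az": -0.84,"hand": 1},
    {"dx": 24.5,"dy": -18.9,"dz": -12.5,"ax": 0,"ay": 0,"az": -0.98,"hand": 1}
  ]
}}

```text
clock: 19.65
eef_pos: [604.6, 141.8, 130.3]
tool_rot: [-3.141, 0.001, 1.344]
force: [0.2, 0.5, -4.2]
width: 19.6
gripper_force: 60.4
```

Run:
```python
from h import *
s=read_state();print(s['eef_pos'],s['tool_rot'],s['width'],to_tool((627.2,178.2,80)))
```

```text
[604.64596457 141.75197683 130.33119987] [-3.14122141e+00  5.67863906e-04  1.34421402e+00] 19.586015086846086 [4.06117118 1.38082332 5.03030232]
```

Emit:
{"api": "send_rows", "payload": {
  "series": [
    {"dx": 3,"dy": 1,"dz": 0,"ax": 0,"ay": 0,"az": -0.14,"hand": 1},
    {"dx": 4,"dy": 1.4,"dz": 2,"ax": 0,"ay": 0,"az": -0.28,"hand": 1},
    {"dx": 4,"dy": 1.4,"dz": 5,"ax": 0,"ay": 0,"az": -0.28,"hand": 1},
    {"dx": 4,"dy": 1.4,"dz": 5,"ax": 0,"ay": 0,"az": -0.28,"hand": 1},
    {"dx": 4,"dy": 1.4,"dz": 5,"ax": 0,"ay": 0,"az": -0.28,"hand": 1}
  ]
}}

```text
clock: 20.15
eef_pos: [626.6, 174.9, 80.0]
tool_rot: [-3.14, 0.001, 1.617]
force: [0.2, 0.2, -2.7]
width: 19.3
gripper_force: 60.2
```

Run:
```python
from h import *
s=read_state();print(s['eef_pos'],s['tool_rot'],s['width'],to_tool((627.2,178.2,28)))
d=get_image('scene')
print(proj(d,[*s['eef_pos'][:2],90]))
cv2.imwrite('pics/s4.png',cv2.resize(d['pixels'][120:260,280:450,::-1],None,fx=4,fy=4,interpolation=cv2.INTER_CUBIC))
```

```text
[626.63258427 174.87027501  79.97414473] [-3.13973798e+00  1.18325921e-03  1.61707193e+00] 19.29050500927596 [0.33614089 0.08172247 5.19687774]
[384.34061859 205.09731421]
```

View pics/s4.png

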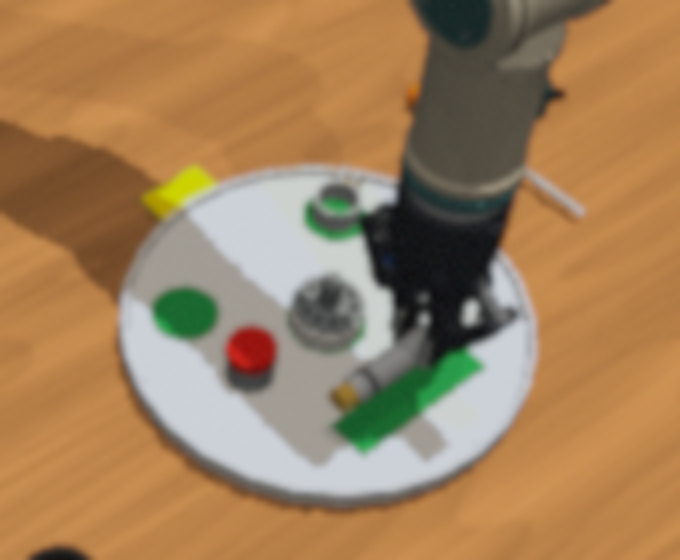

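The spout is held parallel to its pad, stub to the right at crop (345,393). Lower and release.

Emit:
{"api": "send_rows", "payload": {
  "series": [
    {"dx": 0.3,"dy": 0.1,"dz": 2.5,"ax": 0,"ay": 0,"az": 0,"hand": 1},
    {"dx": 0.3,"dy": 0.1,"dz": 4.4,"ax": 0,"ay": 0,"az": 0,"hand": 1},
    {"dx": 0.3,"dy": 0.1,"dz": 5.1,"ax": 0,"ay": 0,"az": 0,"hand": 1},
    {"dx": 0.3,"dy": 0.1,"dz": 5.2,"ax": 0,"ay": 0,"az": 0,"hand": 1},
    {"dx": 0.3,"dy": 0.1,"dz": 5.2,"ax": 0,"ay": 0,"az": 0,"hand": 1},
    {"dx": 0.3,"dy": 0.1,"dz": 5.2,"ax": 0,"ay": 0,"az": 0,"hand": 0.5},
    {"dx": 0.3,"dy": 0.1,"dz": 5.2,"ax": 0,"ay": 0,"az": 0,"hand": 0.5},
    {"dx": 0.3,"dy": 0.1,"dz": 5.2,"ax": 0,"ay": 0,"az": 0,"hand": 0.5},
    {"dx": 0.3,"dy": 0.1,"dz": 2,"ax": 0,"ay": 0,"az": 0,"hand": 0.5},
    {"dx": 0.3,"dy": 0.1,"dz": -3,"ax": 0,"ay": 0,"az": 0,"hand": 0.5}
  ]
}}

```text
clock: 21.2
eef_pos: [625.9, 178.2, 108.2]
tool_rot: [-3.135, 0.001, 1.618]
force: [0.2, -0.7, 0.0]
width: 43.2
gripper_force: 0.0
```

Emit:
{"api": "send_rows", "payload": {
  "series": [
    {"dx": -5,"dy": 0,"dz": -5,"ax": 0,"ay": 0,"az": 0,"hand": 0.5},
    {"dx": -10,"dy": 0,"dz": -5,"ax": 0,"ay": 0,"az": 0,"hand": 0.5},
    {"dx": -15,"dy": 0,"dz": -5,"ax": 0,"ay": 0,"az": 0,"hand": 0.5},
    {"dx": -20,"dy": 0,"dz": -5,"ax": 0,"ay": 0,"az": 0,"hand": 0.5},
    {"dx": -25,"dy": 0,"dz": -5,"ax": 0,"ay": 0,"az": 0,"hand": 0.5},
    {"dx": -30,"dy": 0,"dz": -5,"ax": 0,"ay": 0,"az": 0,"hand": 0.5},
    {"dx": -35,"dy": 0,"dz": -5,"ax": 0,"ay": 0,"az": 0,"hand": 0.5},
    {"dx": -40,"dy": 0,"dz": -5,"ax": 0,"ay": 0,"az": 0,"hand": 0.5},
    {"dx": -40,"dy": 0,"dz": -5,"ax": 0,"ay": 0,"az": 0,"hand": 0.5}
  ]
}}

```text
clock: 22.1
eef_pos: [645.5, -230.0, 161.1]
tool_rot: [3.141, 0.006, 1.61]
force: [-0.5, -0.4, -0.2]
width: 42.6
gripper_force: 0.0
```

Run:
```python
from h import *
t=get_image('top');d=get_image('scene')
for n,x in(('t',t),('s',d)):
    for nm,p in(('strainer top',(537.3,173.6,74)),('clamp',(458.2,249.4,40)),('spout',(627.2,178.2,33)),('stub',(631,104.3,33))):print(n,nm,proj(x,p).round(1))
a=t['pixels'][135:245,222:332,::-1];b=d['pixels'][150:260,306:416,::-1]
cv2.imwrite('pics/f.png',cv2.resize(np.hstack([a,b]),(800,400),interpolation=cv2.INTER_CUBIC))
```

```text
t strainer top [275.3 187.3]
t clamp [251.7 216.5]
t spout [275.3 162.9]
t stub [298.9 160.9]
s strainer top [363.1 189.2]
s clamp [364. 170.]
s spout [382.5 216.3]
s stub [364.3 229.3]
```

View pics/f.png

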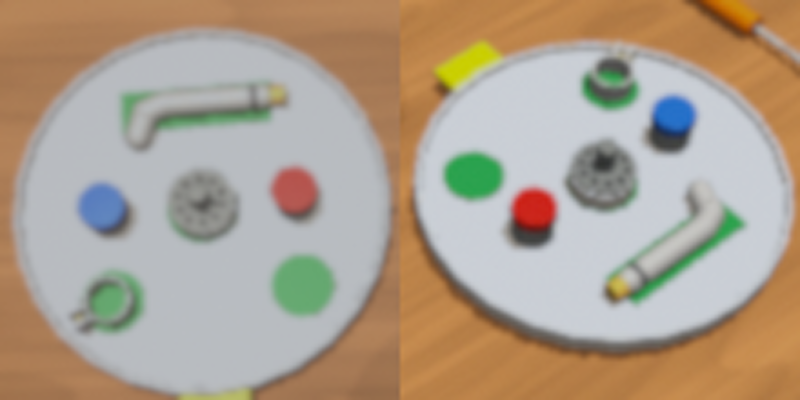

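Everything is in place. The clamp band is at (110,298), expected within 1 px. The strainer is seated at (203,203). The spout lies along its pad, stub at (287,95), about 5 mm off. Handing in.

```bash
python3 -c "
from cell import *
print(finish_job())"
```

```text
the job is handed in; nothing more can be done
None
```

The job is handed in with all four parts on the caddy: ring and strainer centred, clamp in front of the blue-lidded tub (the left one), and spout lying left to right on its pad, about 5 mm off centre. It took about 22 s of the 93 s; the hand-in returned no verdict.

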